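# Load the paper-tape stand and hold its tensioner back

### The job

Pick up the full roll of paper tape (not the bare core), set it over the upright spindle of the grey feed stand so that it sits fully down on the hub, and let go of it. Then swing the sprung tensioner arm by its upright post back, away from the roll, past its ratchet click, and keep it pressed back there with the gripper's fingers: it springs back if released, so the program finishes while still holding it. Leave the bare core and the glass jar where they are.

Things in the scene. Friction and masses are not known exactly. Their poses are not given: they have to be found in the camera images.
- roll: the full roll: white paper 90 mm across, from 2 to 32 mm above its underside, on a cardboard core 44 mm across, 70 mm tall, with a 30 mm through bore; the core stands up 38 mm above the paper and is the place to grip. About 0.3 kg. Starts upright on the bench, to the right of the stand; origin at the centre of its underside, z up along the core
- spindle (a point): centre of the hub's top face, where the roll's underside must rest, 18 mm above the bench. From it the steel spindle, 24 mm across, rises 82 mm (top 12 mm tapered). The hub is 80 mm across
- stand: grey feed stand, fixed: base plate 220 mm (x) by 320 mm (y), 12 mm thick; origin at the centre of its underside, z up. In its frame the spindle is at y +85 mm, the tensioner's pivot at x +80, y -45 mm; also a thin idler pin, 52 mm tall, at x +88, y +138 mm
- post: the tensioner's upright post; origin on its axis at its foot, 34 mm above the bench (grip or push it about 26 mm higher). The post is a smooth round black roller, free to turn, 20 mm across, standing from 34 to 86 mm above the bench, with an 18 mm steel cap up to 90 mm; it stands on the free end of the flat tensioner arm (22 mm wide, 10 mm thick, top at 34 mm), and moves with it
- pivot (a point): fixed vertical hinge axis of the tensioner arm, on the stand (40 mm above the bench); the post is 130 mm from it
- tensioner (a joint): angle of the tensioner arm (rad): 0 at rest (post towards the stand's -x from the pivot), growing anticlockwise from above, away from the roll; end stop 0.95. Sprung back to 0: push at the post 2.5 N at rest, 7 N at 0.4 where a tooth lifts a pawl, which drops behind it (the click) from 0.52 to 0.70, easing to 4 N; 7 to 9 N beyond. Past the click: above 0.72; hold at about 0.82
- bare_core: bystander: an empty cardboard core like the one inside the roll (44 mm outside, 70 mm tall, bore 30 mm) but with no paper on it, standing upright; origin at the centre of its underside. Not the thing to load; it and the roll may stand in either of two places to the right of the stand
- jar: bystander: closed glass jar, 50 mm across, 58 mm tall; origin at the centre of its underside
Mind the look-alikes: they are no part of the job. What is meant by the roll is not blue or green, and is the larger of those in its own colour.

How it is judged:
On the way, in this order (a step that is already met when the one before it is completed fails the run):
1. the roll sits on the hub over the spindle, let go (horizontal distance between roll and spindle below 0.007 m and z of roll in the frame of spindle below 0.005 m and angle between roll's own z axis and vertical below 0.08 rad and contact force between roll and the arm below 0.1 N), for 0.3 s.
2. the tensioner arm is pushed past its click by the fingers (value of joint tensioner above 0.72 rad and contact force between post and the fingers above 1.5 N), for 0.3 s.
At the end, for the whole second after the job is handed in: the roll is upright (within 0.08 rad) on the spindle, within 7 mm of its axis and 5 mm of the hub's top, not touched by the robot; the tensioner is past its click (above 0.72 rad), steady, and held there by the fingers with more than 1.5 N (all of step 1 and all of step 2 and velocity of joint tensioner below 0.1 rad/s); the arm keeps its last pose, push and grip.
It fails at once if the bare core or the jar is moved more than 30 mm (distance of any of bare_core, jar from where it was at the start of the episode above 0.03 m).
It also fails if it takes over 67 s, if anything falls off the work surface, if the arm or the gripper's body presses on something with over 40 N, if the wrist force passes 120 N, or if a joint passes its speed limit or range.

### The arm

A 6-joint arm with a two-finger parallel gripper is mounted at the origin on the work surface. World frame = base frame: x ahead of the robot, y to its left, z up, the work surface at z = 0. Lengths are in m, angles in rad, forces in N, time in s.
With the tool pointing down it reaches from about 0.275 to 0.85 m from the base axis. Payload 5.2 kg.
Tool frame: the origin (TCP) lies midway between the tips of the shut fingers; the grasp point (between the pads) lies 19 mm behind it; z points along the fingers, y is the line along which they close (so a half turn about z gives the same grasp; the last joint's range is limited). The gripper opens to 85 mm and grips with 20 to 120 N. Pads are 22 mm wide; open, the fingers measure 114 mm over their backs; the gripper's body (76 mm by 85 mm) begins 54 mm behind the grasp point. The pads swing forward as they close: fully open they stand 13 mm farther back than shut.
Start: joints at [0.912, 0.259, 1.535, -0, 1.348, -0.203], TCP at [0.242, 0.494, 0.206] pointing down, gripper open.
Joint ranges: [-3.14, 3.14], [-0.91, 2.08], [0.19, 2.58], [-1.22, 4.36], [0.22, 2.71], [-3.12, 3.12]. Speed limits (rad/s): [2.57, 2.57, 3.14, 3.14, 3.14, 3.14].

### API

Orientations are given as a unit quaternion [w, x, y, z].
In Python, from station import robot gives the robot as it stands. The module is installed in compiled form; this text tells all that it offers.
- The arm moves only by the shell command python3 -m creep 'ROWS'. ROWS is JSON, a list of rows, each a list of 5 numbers: the closure, from 0 (fully open) to 1 (shut), then the shift along the tool's x, y, z each as a share of 600 mm, from -1 to 1, then the turn about the tool's z as a share of 2 rad, from -1 to 1. A call has 1 to 5 rows; each row is the pose to reach, as a shift and turn from the pose commanded when the call began, along the tool's axes at that moment; what a row does not reach only later rows make up. A row lasts 1/8 s, in which the tool goes at most 62.5 mm and 10.7 degrees, less where a joint would pass 70% of its speed; a pose out of reach is approached as far as the arm can. A call with a number of a shift or a turn outside -1 to 1 is refused whole. A call with a gripper value outside its range is refused whole. The fingers move at their own pace and stop on an object; the grip force is fixed at half the most. Time passes only in rows, so rows that repeat a pose let the fingers close. It gives the time, the measured TCP pose, the force, the opening and the grip force at its end, in the units of the state.
- robot.sense(): the state, without advancing time (a new reading comes with each control period).
- robot.capture(name): name is "side" or "top"; returns a dict with "image" (480x640x3 uint8, red, green, blue), "vertical_fov" (degrees; the focal length in pixels is half the picture's height over the tangent of half this angle, whatever the lens; pixels are square), "cx", "cy" (the principal point, pixels), "k1" (the pictures are not rectified: a ray, as slopes to the right and down, at radius r is drawn at 1 + k1 r^2 times it, then the intrinsics apply), "extrinsics" (4x4, takes a point from world to camera coordinates). Camera axes: x right, y up, looking along -z (the intrinsics and any distortion apply to the point x, -y, -z); pixel columns grow to the right and rows downward; lengths in m; the calibration is good to about 2 mm. A picture is of the moment at which its call begins. There is no depth.
- robot.sign_off(): hands the job in; it is judged then, once.
The state is a dict: "time": time; "joints": joint angles; "joint_velocities": joint speeds; "joint_efforts": joint torques, N m; "position": TCP position; "ee_rot": TCP orientation; "force": force on the tool from outside, world axes, zero at the start; "torque": the same for the moment, N m; "grip_width": finger opening in m; "gripper_force": force on a finger pad.
Only numpy, scipy, OpenCV 4.12 (cv2) and the standard library are available. Lean on these libraries where they do the work, as an engineer would, in place of code of your own. Each camera call takes 0.05 s, during which the arm holds its last target. There are 200 camera calls.

## Working session

There is one attempt and no reset: what is moved stays moved. The work goes in short steps, Python scripts to look and compute and a shell command to move; the robot and the scene stay as the last step left them, time stands still between calls to the robot, and variables do not carry over. Pictures are saved under pics/ and viewed, at most 10 in all, crops included, and the job is handed in when it is done.

```bash
mkdir -p pics
cat > h.py <<'E'
import numpy as np,cv2
from station import robot
def cap(n):
    c=robot.capture(n); cv2.imwrite(f'pics/{n}_{robot.sense()["time"]:.2f}.png',c["image"][:,:,::-1]); return c
def K(c):
    f=240/np.tan(np.radians(c["vertical_fov"])/2); return np.array([[f,0,c["cx"]],[0,f,c["cy"]],[0,0,1.]])
def ray(c,u,v):
    k=K(c); d=np.array([(u-k[0,2])/k[0,0],(v-k[1,2])/k[1,1]]); s=d.copy()
    for _ in range(30): s=d/(1+c["k1"]*(s@s))
    E=np.array(c["extrinsics"]); R=E[:3,:3]; return -R.T@E[:3,3], R.T@np.array([s[0],-s[1],-1])
def plane(c,u,v,z):
    o,d=ray(c,u,v); return o+d*(z-o[2])/d[2]
def proj(c,p):
    E=np.array(c["extrinsics"]); q=E[:3,:3]@p+E[:3,3]; s=np.array([q[0],-q[1]])/-q[2]; s=s*(1+c["k1"]*(s@s)); k=K(c)
    return np.array([k[0,0]*s[0]+k[0,2],k[1,1]*s[1]+k[1,2]])
E
python3 - <<'E'
from h import *
for n in("top","side"):
    c=cap(n); print(n,{k:v for k,v in c.items() if k!="image"}); o,d=ray(c,320,240); print(o,d)
    np.save(f'pics/{n}0.npy',c,allow_pickle=True)
print(robot.sense())
E
ls pics
```

```text
top {'vertical_fov': 53.61763274866804, 'cx': 315.72516443635067, 'cy': 233.4170615485096, 'k1': -0.0359491061916631, 'extrinsics': array([[-0.00886457, -0.99972571,  0.02167769, -0.07114053],
       [ 0.99398411, -0.00644288,  0.1093347 , -0.44897554],
       [-0.10916504,  0.02251648,  0.99376859, -1.05645952],
       [ 0.        ,  0.        ,  0.        ,  1.        ]])}
[ 0.33031548 -0.05022596  1.10050706] [ 0.09530787 -0.03142564 -0.99508893]
side {'vertical_fov': 56.35066061351845, 'cx': 328.2311039673109, 'cy': 244.9740238175183, 'k1': -0.09086229959388174, 'extrinsics': array([[ 0.75166899, -0.65934459,  0.01607611, -0.40121329],
       [ 0.46884443,  0.55132   ,  0.69009504, -0.19821157],
       [-0.46387351, -0.51118584,  0.72354018, -0.8036449 ],
       [ 0.        ,  0.        ,  0.        ,  1.        ]])}
[ 0.02172039 -0.56607171  0.72470415] [ 0.45526937  0.52941941 -0.71617431]
{'time': 0.1, 'joints': array([ 9.12183700e-01,  2.59285813e-01,  1.53595402e+00, -9.68257588e-06,
        1.34797934e+00, -2.02814106e-01]), 'joint_velocities': array([-0.00122346, -0.00163261, -0.00290855, -0.00062855, -0.00173908,
        0.00069648]), 'joint_efforts': array([ 2.72590340e-03, -4.46965134e+01, -2.91247380e+01, -1.28703987e-04,
        6.30236216e-03, -1.32376567e-05]), 'position': array([0.24177673, 0.49345366, 0.20475727]), 'ee_rot': array([-3.35263349e-04,  2.25930482e-01,  9.74143088e-01, -7.40957337e-04]), 'force': array([-0.46641986, -0.30653611, -0.04408088]), 'torque': array([-0.02666628,  0.06227301,  0.0115141 ]), 'gripper_force': 0.0, 'grip_width': 0.08523847142129082}
side0.npy
side_0.10.png
top0.npy
top_0.05.png
```

View pics/top_0.05.png

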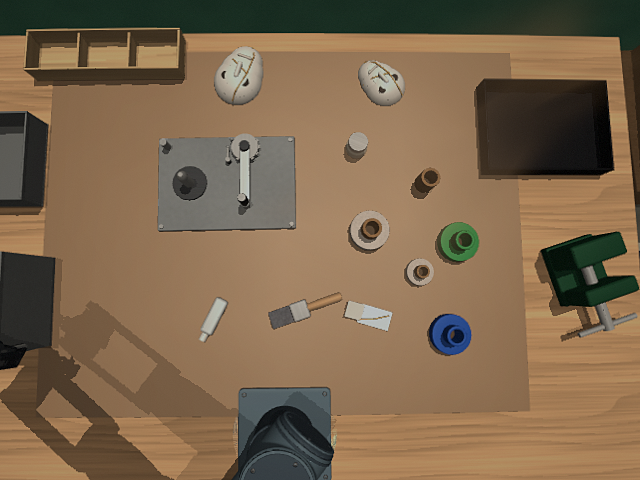

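View pics/side_0.10.png

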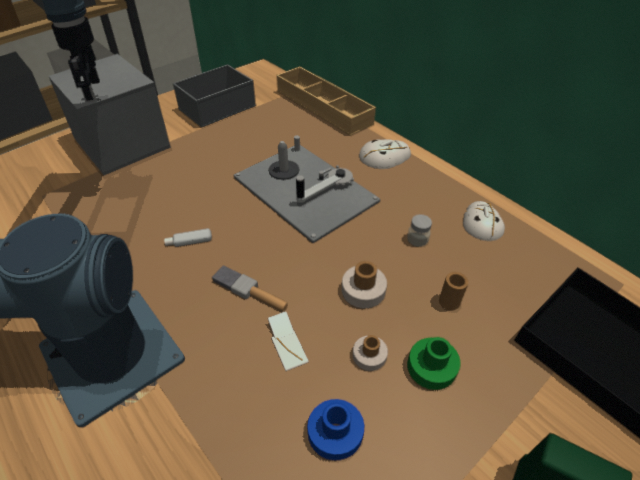

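Top view candidates are the large white roll at (370,231), the small white one at (420,272), green at (459,242) and blue at (450,334). The bare core is at (428,180) and the jar at (357,145). The large white roll fits, being neither blue nor green and the bigger of the two white ones. The spindle is at about (190,180), the post cap at (243,200) and the pivot at (245,147). I'll confirm with an enlarged crop and measure.

Run:
```python
from h import *
T=np.load('pics/top0.npy',allow_pickle=True).item();S=np.load('pics/side0.npy',allow_pickle=True).item()
t=T["image"][:,:,::-1];s=S["image"][:,:,::-1]
a=cv2.resize(t[120:300,140:480],None,fx=2.2,fy=2.2,interpolation=cv2.INTER_CUBIC)
cv2.imwrite('pics/crop.png',a)
b=cv2.resize(s[130:310,225:395],None,fx=3.2,fy=3.2,interpolation=cv2.INTER_CUBIC); cv2.imwrite('pics/crops.png',b)
# plate by grey mask (top)
hsv=cv2.cvtColor(t,cv2.COLOR_BGR2HSV)
m=((hsv[...,1]<40)&(hsv[...,2]>60)).astype(np.uint8);w=np.zeros_like(m);w[125:240,145:310]=1;m*=w
cs=max(cv2.findContours(m,0,2)[0],key=cv2.contourArea)
q=cv2.approxPolyDP(cv2.convexHull(cs),6,True)[:,0]; print(q)
P=np.array([plane(T,*x,.012) for x in q]);print(P.round(4))
r=cv2.minAreaRect((P[:,:2]*1000).astype(np.float32));print(r)
# roll paper
m=((hsv[...,1]<70)&(hsv[...,2]>120)).astype(np.uint8);w=np.zeros_like(m);w[200:262,340:400]=1;m*=w
cs=max(cv2.findContours(m,0,1)[0],key=cv2.contourArea)
P=np.array([plane(T,*x,.032) for x in cs[:,0]]);print('paper',cv2.minEnclosingCircle((P[:,:2]*1000).astype(np.float32)))
(u,v),_=cv2.minEnclosingCircle(cs); print(u,v)
```

```text
[[293 136]
 [295 227]
 [158 230]
 [159 139]]
[[ 0.6816 -0.0233  0.012 ]
 [ 0.4651 -0.0272  0.012 ]
 [ 0.4601  0.288   0.012 ]
 [ 0.6758  0.2921  0.012 ]]
((570.4584350585938, 132.40675354003906), (216.54202270507812, 315.39154052734375), 1.0502240657806396)
paper ((456.19287109375, -197.26751708984375), 44.48752975463867)
369.6282653808594 229.37574768066406
```

View pics/crop.png

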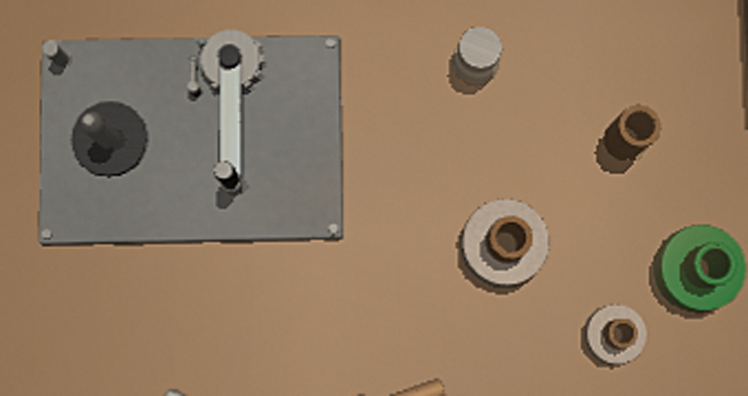

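View pics/crops.png

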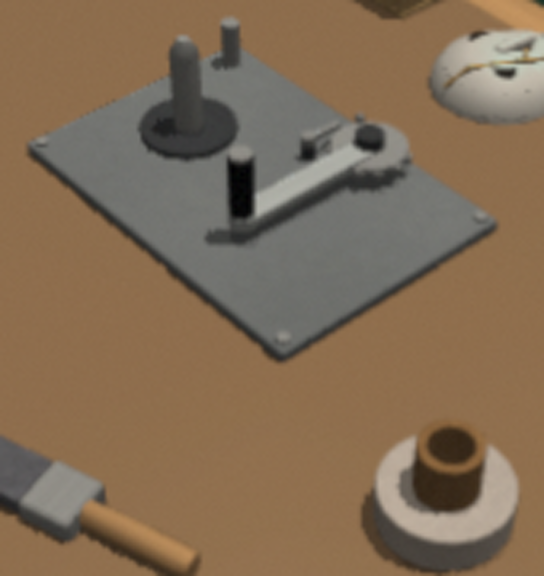

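The crops confirm it: the large white roll with a brown core sits at top px (369.6,230), and the small white one is only a decoy. The hub is at top px (190,183) and the spindle tip at (180.5,174). The post cap is at top px (242,197). Next I'll cross-check the roll and spindle.

Run:
```python
from h import *
T=np.load('pics/top0.npy',allow_pickle=True).item();S=np.load('pics/side0.npy',allow_pickle=True).item()
def circ(c,box,f,z,nm):
    t=c["image"][:,:,::-1]; hsv=cv2.cvtColor(t,cv2.COLOR_BGR2HSV).astype(int); m=f(hsv).astype(np.uint8); w=np.zeros_like(m); u0,u1,v0,v1=box; w[v0:v1,u0:u1]=1; m*=w
    cs=max(cv2.findContours(m,0,1)[0],key=cv2.contourArea)
    P=np.array([plane(c,*x,z)[:2]*1000 for x in cs[:,0]],np.float32); print(nm,cv2.minEnclosingCircle(P),cv2.fitEllipse(P))
circ(T,(160,225,155,215),lambda h:(h[...,2]<75),.018,'hub top')
circ(S,(262,306,158,184),lambda h:(h[...,2]<75),.018,'hub side')
br=lambda h:(h[...,1]>95)&(h[...,0]<20)&(h[...,2]<200)
circ(T,(340,400,205,258),lambda h:(h[...,1]<80)&(h[...,2]>110),.032,'paper top')
circ(S,(335,395,265,310),lambda h:(h[...,1]<60)&(h[...,2]>110),.032,'paper side')
print('tip', plane(T,180.5,174.1,.098),plane(S,282.5,144,.1))
print('cap', plane(T,242,197.5,.09),plane(S,300,178,.09))
print('core rim', plane(T,140+511/2.2,120+238/2.2,.07),plane(S,225+452/3.2,130+446/3.2,.07))
print('jar',plane(T,140+480/2.2,120+48/2.2,.058),'core',plane(T,140+640/2.2,120+126/2.2,.07))
for c in(T,S):
  for p in([.569,.2174,.1],[.569,.2174,.018],[.456,-.197,.07],[.5213,.0865,.09],[.6513,.0889,.04]): print(proj(c,np.array(p)).round(1),end=' ')
  print()
```

```text
hub top ((568.7078247070312, 216.75257873535156), 40.128814697265625) ((568.7850341796875, 216.76478576660156), (77.07136535644531, 78.46019744873047), 106.16407012939453)
hub side ((568.0446166992188, 218.2677001953125), 46.773826599121094) ((566.6828002929688, 215.31187438964844), (74.84610748291016, 88.41120910644531), 145.36328125)
paper top ((456.02587890625, -197.04241943359375), 44.756805419921875) ((456.2788391113281, -197.21560668945312), (86.61798095703125, 87.5088119506836), 162.33920288085938)
paper side ((453.2522888183594, -199.2586669921875), 44.54539489746094) ((452.9757080078125, -199.61184692382812), (80.1509780883789, 82.57191467285156), 22.973642349243164)
tip [0.57048485 0.21641503 0.098     ] [0.56315563 0.20692091 0.1       ]
cap [0.52017593 0.08502264 0.09      ] [0.51898374 0.08322535 0.09      ]
core rim [ 0.45426128 -0.19770514  0.07      ] [ 0.45442343 -0.19973735  0.07      ]
jar [ 0.65292359 -0.17188141  0.058     ] core [ 0.56780593 -0.33161297  0.07      ]
[179.8 174.6] [189.1 182.8] [371.9 227.4] [241.3 197. ] [243.7 145.2] 
[281.8 141.3] [283.6 168.1] [365.8 268.2] [299.9 176.9] [340.3 171.8]
```

```bash
cat >> h.py <<'E'
from scipy.spatial.transform import Rotation as Ro
def go(x,y,z,ang=None):
    s=robot.sense(); w=s["ee_rot"]; R=Ro.from_quat([w[1],w[2],w[3],w[0]]).as_matrix()
    d=R.T@(np.array([x,y,z])-s["position"])/.6; a=np.degrees(np.arctan2(R[1,1],R[0,1]))
    print('pos',s["position"].round(4),'yaw',a.round(2),'F',s["force"].round(1),'w',round(s["grip_width"],4),'t',s["time"],'shares',d.round(4),'turn',None if ang is None else round(-np.radians(ang-a)/2,4))
E
python3 -m creep '[[0,-0.344,-0.364,0,-0.228],[0,-0.344,-0.364,0,-0.228],[0,-0.344,-0.364,0,-0.228],[0,-0.344,-0.364,0,-0.228],[0,-0.344,-0.364,0,-0.228]]'
python3 -c "
from h import *
go(.456,-.1975,.16,90)"
```

```text
time: 0.72
position: [0.3312, 0.2051, 0.2054]
ee_rot: [0.0, -0.0, 1.0, -0.0]
force: [1.8, 0.3, -0.5]
grip_width: 0.0851
gripper_force: 0.0
pos [0.3312 0.2051 0.2054] yaw 90.04 F [ 1.8  0.3 -0.5] w 0.0851 t 0.725 shares [-0.2074 -0.6711  0.0757] turn 0.0004
```

```bash
python3 -m creep '[[0,-0.208,-0.671,0.075,0],[0,-0.208,-0.671,0.075,0],[0,-0.208,-0.671,0.075,0],[0,-0.208,-0.671,0.075,0],[0,-0.208,-0.671,0.075,0]]' >/dev/null
python3 -c "
from h import *
go(.456,-.1975,.035,90)"
```

```text
pos [ 0.4234 -0.0919  0.1721] yaw 89.97 F [1.1 1.5 0. ] w 0.0854 t 1.35 shares [-0.0543 -0.176   0.2284] turn -0.0002
```

```bash
python3 -m creep '[[0,-0.0543,-0.176,0.02,0],[0,-0.0543,-0.176,0.02,0],[0,-0.0543,-0.176,0.1,0],[0,-0.0543,-0.176,0.1,0],[0,-0.0543,-0.176,0.1,0]]' >/dev/null
python3 - <<'E'
from h import *
go(.4555,-.1975,.035,90)
c=cap("side"); c=cv2.resize(c["image"][170:330,270:450,::-1],None,fx=3,fy=3); cv2.imwrite("pics/a.png",c)
E
```

```text
pos [ 0.4561 -0.1951  0.1132] yaw 90.04 F [ 0.3 -0.2  0.6] w 0.0857 t 1.975 shares [ 0.001  -0.004   0.1303] turn 0.0004
```

View pics/a.png

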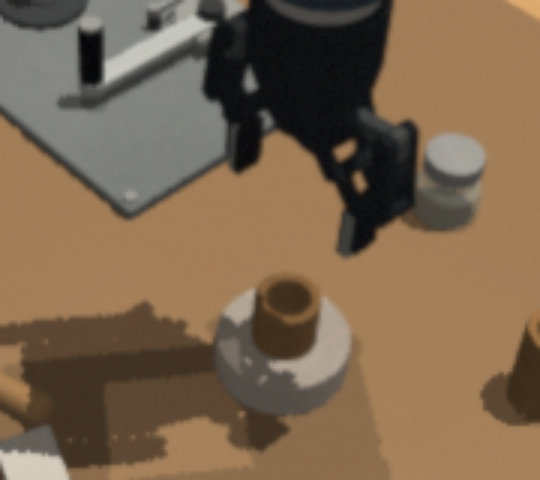

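The open fingers (crop px 245,160 and 355,245) are above the core rim (287,298), one on each side. I'll descend and grip.

```bash
python3 -m creep '[[0,0.001,-0.004,0.08,0],[0,0.001,-0.004,0.13,0],[0,0.001,-0.004,0.13,0],[0.7,0.001,-0.004,0.13,0],[0.7,0.001,-0.004,0.13,0]]'; python3 -m creep '[[0.9,0,0,0,0],[0.9,0,0,0,0],[0.9,0,0,0,0],[0.9,0,0,-0.05,0],[0.9,0,0,-0.05,0]]'
python3 - <<'E'
from h import *
go(.456,-.1975,.155,90)
E
```

```text
time: 2.65
position: [0.4567, -0.1986, 0.0363]
ee_rot: [0.002, -0.0, 1.0, -0.001]
force: [0.1, -0.3, 0.3]
grip_width: 0.0516
gripper_force: 0.0
time: 3.28
position: [0.4571, -0.1991, 0.0666]
ee_rot: [0.002, -0.0, 1.0, -0.002]
force: [-0.2, -0.5, -3.5]
grip_width: 0.0403
gripper_force: 61.1
pos [ 0.4571 -0.1991  0.0666] yaw 90.02 F [-0.2 -0.5 -3.5] w 0.0403 t 3.275 shares [ 0.0012  0.0022 -0.1473] turn 0.0001
```

```bash
python3 -m creep '[[0.9,0,0,-0.09,0],[0.9,0,0,-0.17,0],[0.9,0,0.1,-0.17,0],[0.9,0,0.2,-0.17,0],[0.9,0,0.2,-0.17,0]]' >/dev/null
python3 - <<'E'
from h import *
go(.569,.217,.17,90)
E
```

```text
pos [ 0.4541 -0.0738  0.1655] yaw 90.3 F [-0.2 -0.7 -3.1] w 0.0407 t 3.9 shares [-0.194   0.4837 -0.0068] turn 0.0026
```

```bash
python3 -m creep '[[0.9,-0.035,0.085,-0.005,0],[0.9,-0.07,0.17,-0.005,0],[0.9,-0.1,0.26,-0.005,0],[0.9,-0.14,0.345,-0.005,0],[0.9,-0.175,0.435,-0.005,0]]' >/dev/null
python3 - <<'E'
from h import *
go(.569,.217,.17,90)
E
```

```text
pos [0.5614 0.1837 0.1683] yaw 89.96 F [ 0.2 -0.5 -1.8] w 0.0401 t 4.525 shares [-0.0126  0.0555 -0.0028] turn -0.0003
```

```bash
python3 -m creep '[[0.9,-0.0126,0.0555,0,0],[0.9,-0.0126,0.0555,0,0],[0.9,-0.0126,0.0555,0,0],[0.9,-0.0126,0.0555,0,0],[0.9,-0.0126,0.0555,0,0]]' >/dev/null
python3 - <<'E'
from h import *
go(.569,.217,.17,90)
T=cap("top");S=cap("side")
np.save('pics/t1.npy',T,allow_pickle=True);np.save('pics/s1.npy',S,allow_pickle=True)
a=cv2.resize(T["image"][130:230,130:260,::-1],None,fx=3.5,fy=3.5);b=cv2.resize(S["image"][60:220,220:350,::-1],(284,350))
cv2.imwrite('pics/b.png',np.hstack([a,b]))
E
```

```text
pos [0.5679 0.2153 0.1695] yaw 89.92 F [ 1.  -1.3 -1.8] w 0.0403 t 5.15 shares [-0.0018  0.0029 -0.0009] turn -0.0007
```

View pics/b.png

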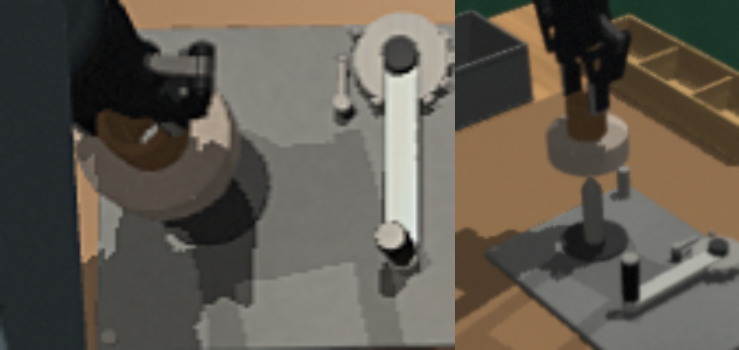

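The roll hangs level above the spindle: the paper spans crop px 548-628 in the side half, with the spindle tip at (592,180). I'll compare its outline with the expected position.

Run:
```python
from h import *
T=np.load('pics/t1.npy',allow_pickle=True).item();S=np.load('pics/s1.npy',allow_pickle=True).item()
a=np.linspace(0,2*np.pi,120)
zu=.1695-.0363
for c,u0,v0,sx,off,n in((T,130,130,3.5,0,'top'),(S,220,60,2.185,455,'side')):
    C=np.array([.5679,.2153]); q=np.array([proj(c,np.array([C[0]+.045*np.cos(t),C[1]+.045*np.sin(t),zu+h])) for t in a for h in(.002,.032)])
    q=(q-[u0,v0]+.5)*sx+[off,0]; print(n,q.min(0).round(1),q.max(0).round(1), 'tip',((proj(c,np.array([.5688,.217,.1]))-[u0,v0])*sx+[off,0]).round(1))
# measured side silhouette: low-saturation bright pixels
h=cv2.cvtColor(S["image"],cv2.COLOR_RGB2HSV); m=((h[...,1]<75)&(h[...,2]>90)).astype(np.uint8); m[:95]=0;m[142:]=0;m[:,:255]=0;m[:,305:]=0
n,l,st,_=cv2.connectedComponentsWithStats(m); i=1+st[1:,4].argmax(); x,y,w,hh,A=st[i]; print('side px',x,x+w,y,y+hh,'crop',(x-220)*2.185+455,(x+w-220)*2.185+455,(y+hh-60)*2.185)
```

```text
top [71.4 57. ] [240.1 220.6] tip [174.9 156.3]
side [546.8 108.4] [630.3 175.5] tip [590.2 177.9]
side px 285 299 112 130 crop 597.025 627.615 152.95000000000002
```

```bash
python3 -m creep '[[0.9,-0.0025,0.0037,0,0],[0.9,-0.0025,0.0037,0.02,0],[0.9,-0.0025,0.0037,0.045,0],[0.9,-0.0025,0.0037,0.07,0],[0.9,-0.0025,0.0037,0.095,0]]'
python3 -c "
from h import *
go(.5695,.2178,.0563,90)"
```

```text
time: 5.88
position: [0.5688, 0.2186, 0.1107]
ee_rot: [-0.001, -0.0, 1.0, -0.0]
force: [-0.9, -0.3, -2.1]
grip_width: 0.0403
gripper_force: 62.3
pos [0.5688 0.2186 0.1107] yaw 90.01 F [-0.9 -0.3 -2.1] w 0.0403 t 5.875 shares [-0.0012 -0.0014  0.0906] turn 0.0001
```

```bash
python3 -m creep '[[0.9,0,0,0.025,0],[0.9,0,0,0.05,0],[0.9,0,0,0.07,0],[0.9,0,0,0.085,0],[0.9,0,0,0.085,0]]'
python3 -c "
from h import *
go(.5695,.2178,.0543,90)"
```

```text
time: 6.5
position: [0.5688, 0.2186, 0.0605]
ee_rot: [-0.001, -0.0, 1.0, -0.0]
force: [-0.6, 0.3, -3.2]
grip_width: 0.0405
gripper_force: 62.3
pos [0.5688 0.2186 0.0605] yaw 90.01 F [-0.6  0.3 -3.2] w 0.0405 t 6.5 shares [-0.0011 -0.0013  0.0104] turn 0.0001
```

```bash
python3 -m creep '[[0.9,0,0,0.004,0],[0.9,0,0,0.008,0],[0.9,0,0,0.01,0],[0.9,0,0,0.01,0]]'; python3 -m creep '[[0.9,0,0,0.002,0],[0.9,0,0,0.002,0]]'
```

```text
time: 7.0
position: [0.5693, 0.2187, 0.0554]
ee_rot: [0.0, -0.0, 1.0, 0.0]
force: [-0.7, -0.1, -1.2]
grip_width: 0.04
gripper_force: 62.3
time: 7.25
position: [0.5694, 0.2188, 0.0548]
ee_rot: [0.0, -0.0, 1.0, 0.0]
force: [-2.1, 0.1, 3.7]
grip_width: 0.0403
gripper_force: 62.9
```

```bash
python3 -m creep '[[0,0,0,0,0],[0,0,0,0,0],[0,0,0,0,0],[0,0,0,0,0],[0,0,0,0,0]]'; python3 -m creep '[[0,0,0,-0.05,0],[0,0,0,-0.15,0],[0,0,0,-0.2,0],[0,0,-0.05,-0.2,0],[0,0,-0.1,-0.2,0]]'
python3 - <<'E'
from h import *
go(.5205,.086,.12,90)
S=cap("side");T=cap("top")
b=cv2.resize(S["image"][100:220,220:350,::-1],None,fx=3,fy=3);a=cv2.resize(T["image"][130:250,130:260,::-1],None,fx=3,fy=3)
cv2.imwrite('pics/c.png',np.hstack([a,b]))
E
```

```text
time: 7.88
position: [0.5693, 0.2187, 0.0541]
ee_rot: [-0.0, -0.0, 1.0, -0.0]
force: [0.9, 0.3, -0.2]
grip_width: 0.0852
gripper_force: 0.0
time: 8.5
position: [0.5695, 0.1584, 0.1749]
ee_rot: [0.001, -0.001, 1.0, 0.0]
force: [-0.7, 0.0, -0.2]
grip_width: 0.0851
gripper_force: 0.0
pos [0.5695 0.1584 0.1749] yaw 90.08 F [-0.7  0.  -0.2] w 0.0851 t 8.5 shares [ 0.0819 -0.1205  0.0913] turn 0.0007
```

View pics/c.png

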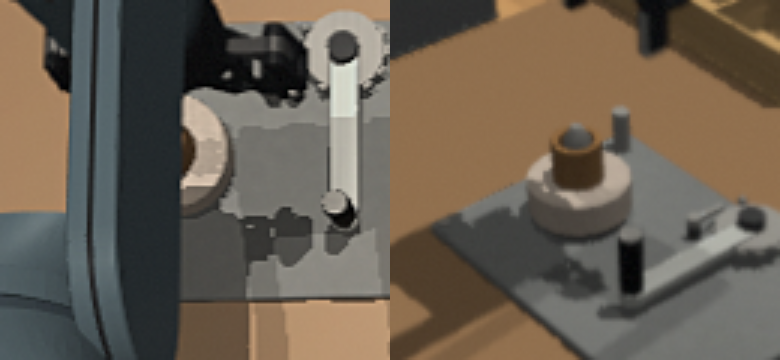

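The roll is seated: the spindle tip shows through the core in the side half at (575,133), and the paper is level. The post cap is at side-crop px (630,235). Moving over the post.

```bash
python3 -m creep '[[0.3,0.04,-0.06,0,0],[0.3,0.081,-0.119,0,0],[0.3,0.081,-0.119,0.09,0],[0.3,0.081,-0.119,0.09,0],[0.3,0.081,-0.119,0.09,0]]'
python3 - <<'E'
from h import *
go(.521,.087,.043,91)
S=cap("side")
b=cv2.resize(S["image"][100:220,240:370,::-1],None,fx=4,fy=4)
cv2.imwrite('pics/d.png',b)
E
```

```text
time: 9.22
position: [0.5216, 0.0878, 0.1212]
ee_rot: [0.0, -0.0, 1.0, 0.0]
force: [0.4, 0.0, 0.6]
grip_width: 0.0598
gripper_force: 0.0
pos [0.5216 0.0878 0.1212] yaw 90.05 F [0.4 0.  0.6] w 0.0598 t 9.225 shares [ 0.0012 -0.0014  0.1304] turn -0.0083
```

View pics/d.png

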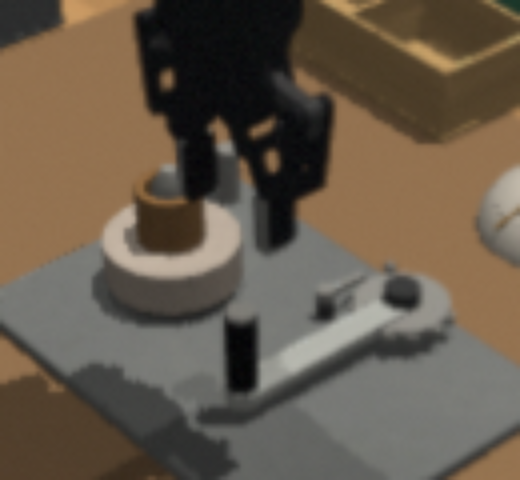

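Run:
```python
from h import *
S=np.load('pics/side0.npy',allow_pickle=True).item()
for p in([.5216,.0878,.129],[.5216,.0878,.14],[.5216,.1178,.129],[.5216,.0578,.129],[.5216,.0878,.09]): print(p,((proj(S,np.array(p))-[240,100])*4).round(0))
```

```text
[0.5216, 0.0878, 0.129] [237. 251.]
[0.5216, 0.0878, 0.14] [236. 235.]
[0.5216, 0.1178, 0.129] [204. 227.]
[0.5216, 0.0578, 0.129] [271. 275.]
[0.5216, 0.0878, 0.09] [239. 306.]
```

```bash
python3 -m creep '[[0.3,0.0012,-0.0014,0.06,-0.0083],[0.3,0.0012,-0.0014,0.12,-0.0083],[0.3,0.0012,-0.0014,0.13,-0.0083],[0.6,0.0012,-0.0014,0.13,-0.0083],[0.6,0.0012,-0.0014,0.13,-0.0083]]'
python3 - <<'E'
from h import *
S=cap("side");T=cap("top")
b=cv2.resize(S["image"][100:220,240:370,::-1],None,fx=3,fy=3);a=cv2.resize(T["image"][130:250,180:310,::-1],None,fx=3,fy=3)
cv2.imwrite('pics/e.png',np.hstack([a,b]))
E
```

```text
time: 9.9
position: [0.5216, 0.0865, 0.0439]
ee_rot: [0.002, -0.009, 1.0, -0.0]
force: [-0.5, 0.3, 0.1]
grip_width: 0.0342
gripper_force: 0.0
```

View pics/e.png

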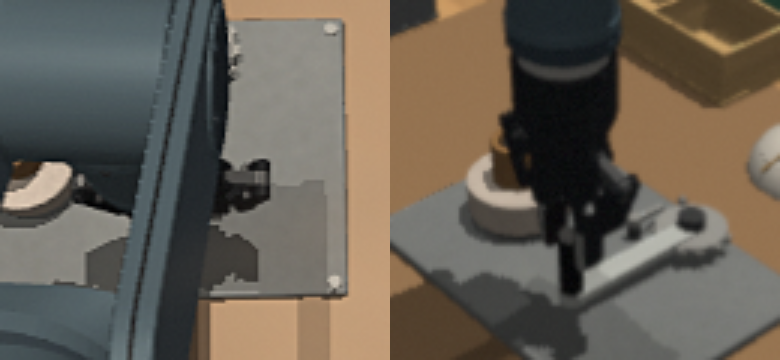

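Run:
```python
from h import *
T=np.load('pics/top0.npy',allow_pickle=True).item();S=np.load('pics/side0.npy',allow_pickle=True).item()
for z in(.06,.09,.12): print(z,plane(T,180+250/3,130+180/3,z).round(3),plane(T,180+215/3,130+205/3,z).round(3))
# fingertip midpoint in side (crop 572,245) as a function of z
for z in (.045,.055,.065,.078): print(z, plane(S,240+(572-390)/3,100+245/3,z).round(3))
for p in([.5216,.0865,.044],[.5216,.0865,.09],[.5216,.0695,.05],[.5216,.1035,.05]): print(p,((proj(S,np.array(p))-[240,100])*3+[390,0]).round(0))
b=cv2.imread('pics/e.png')[190:310,500:660]; cv2.imwrite('pics/f.png',cv2.convertScaleAbs(cv2.resize(b,None,fx=5,fy=5,interpolation=cv2.INTER_CUBIC),alpha=2.2,beta=20))
```

```text
0.06 [0.542 0.042 0.06 ] [0.524 0.068 0.06 ]
0.09 [0.536 0.039 0.09 ] [0.518 0.064 0.09 ]
0.12 [0.53  0.037 0.12 ] [0.513 0.061 0.12 ]
0.045 [0.546 0.117 0.045]
0.055 [0.539 0.107 0.055]
0.065 [0.531 0.097 0.065]
0.078 [0.521 0.084 0.078]
[0.5216, 0.0865, 0.044] [572. 277.]
[0.5216, 0.0865, 0.09] [570. 231.]
[0.5216, 0.0695, 0.05] [585. 282.]
[0.5216, 0.1035, 0.05] [558. 261.]
```

View pics/f.png

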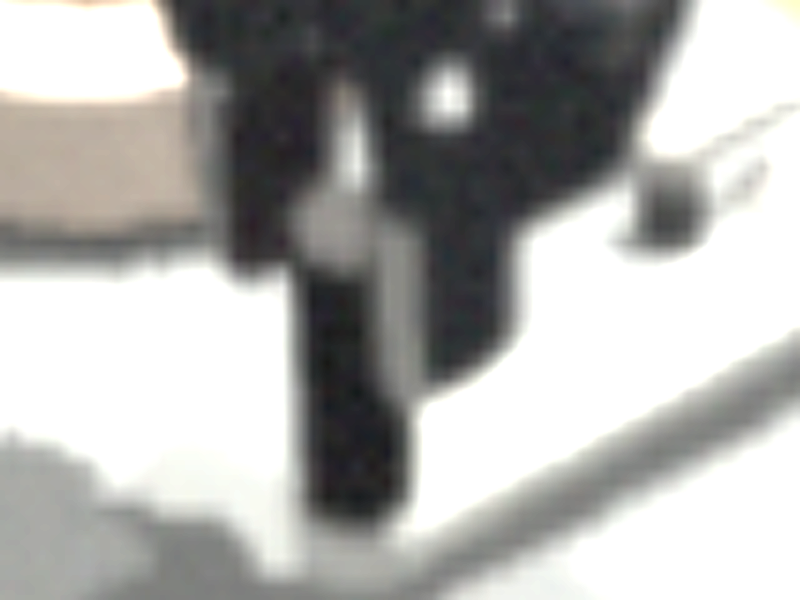

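The fingers straddle the post, with tips at crop px (250,270) and (420,390), one on each side. They reach only about 25 mm below the cap, so I'll lower a little more before gripping.

```bash
python3 -m creep '[[0.6,0,0,0.013,0],[0.6,0,0,0.013,0],[0.95,0,0,0.013,0],[0.95,0,0,0.013,0],[0.95,0,0,0.013,0]]'
python3 - <<'E'
from h import *
go(.5213,.0865,.036,91)
# arc: pivot and post from rest pose, tool shares from here (tool x=-X, y=Y)
s=robot.sense()["position"]; piv=np.array([.6513,.0885]); r=s[:2]-piv
print(np.linalg.norm(r))
for a in (.16,.32,.48,.64,.82):
    d=Ro.from_euler('z',a).as_matrix()[:2,:2]@r-r; print(a,(np.array([-d[0],d[1]])/.6).round(4),-a/2)
E
```

```text
time: 10.62
position: [0.5198, 0.0868, 0.0344]
ee_rot: [-0.0, -0.008, 1.0, 0.0]
force: [-1.8, 2.4, 2.4]
grip_width: 0.0182
gripper_force: 58.5
pos [0.5198 0.0868 0.0344] yaw 90.96 F [-1.8  2.4  2.4] w 0.0182 t 10.625 shares [-0.0024 -0.0005 -0.0027] turn -0.0003
0.13147213865019952
0.16 [-0.0033 -0.0349] -0.08
0.32 [-0.012  -0.0688] -0.16
0.48 [-0.0261 -0.1009] -0.24
0.64 [-0.0451 -0.1303] -0.32
0.82 [-0.0717 -0.1593] -0.41
```

```bash
python3 -m creep '[[0.95,-0.001,-0.017,0,-0.04],[0.95,-0.003,-0.035,0,-0.08],[0.95,-0.006,-0.052,0,-0.12],[0.95,-0.011,-0.069,0,-0.16],[0.95,-0.011,-0.069,0,-0.16]]'
python3 - <<'E'
from h import *
go(.5213,.0865,.0344,91)
s=robot.sense()["position"]; piv=np.array([.6513,.0885]); r=s[:2]-piv
print(np.linalg.norm(r), 'ang',np.arctan2(-r[1],-r[0])-.018)
E
```

```text
time: 11.25
position: [0.5275, 0.0452, 0.0344]
ee_rot: [0.0, -0.167, 0.986, 0.0]
force: [-0.5, 4.9, 2.1]
grip_width: 0.018
gripper_force: 58.5
pos [0.5275 0.0452 0.0344] yaw 109.2 F [-0.5  4.9  2.1] w 0.018 t 11.25 shares [-0.0129  0.0684  0.0001] turn 0.1588
0.131196548354239 ang 0.3183953311797008
```

```bash
python3 -m creep '[[0.95,-0.002,-0.028,0,-0.065],[0.95,-0.007,-0.056,0,-0.13],[0.95,-0.0165,-0.083,0,-0.195],[0.95,-0.028,-0.107,0,-0.255],[0.95,-0.028,-0.107,0,-0.255]]'
python3 -m creep '[[0.95,0,0,0,0],[0.95,0,0,0,0],[0.95,0,0,0,0],[0.95,0,0,0,0],[0.95,0,0,0,0]]'
python3 - <<'E'
from h import *
go(.5213,.0865,.0344,91)
s=robot.sense()["position"]; piv=np.array([.6513,.0885]); r=s[:2]-piv
print(np.linalg.norm(r), 'ang',np.arctan2(-r[1],-r[0])-.018)
S=cap("side"); T=cap("top")
b=cv2.resize(S["image"][100:240,240:390,::-1],None,fx=2.6,fy=2.6);a=cv2.resize(T["image"][130:270,170:320,::-1],None,fx=2.6,fy=2.6)
cv2.imwrite('pics/g.png',np.hstack([a,b]))
# black post cap / arm: pale arm pixels in side view
m=cv2.inRange(cv2.cvtColor(S["image"],cv2.COLOR_RGB2HSV),(0,0,165),(180,45,255)); m[:140]=0;m[240:]=0;m[:,:310]=0;m[:,390:]=0
P=np.array([plane(S,u,v,.034)[:2] for v,u in np.argwhere(m)]); 
if len(P)>10:
    d=cv2.fitLine((P*1000).astype(np.float32),cv2.DIST_HUBER,0,.01,.01).ravel(); print(len(P),d)
E
```

```text
time: 11.88
position: [0.5637, -0.009, 0.0342]
ee_rot: [-0.001, -0.41, 0.912, 0.001]
force: [-5.1, 6.3, 6.6]
grip_width: 0.0182
gripper_force: 59.0
time: 12.5
position: [0.5628, -0.0081, 0.0343]
ee_rot: [-0.001, -0.41, 0.912, 0.001]
force: [-3.4, 5.8, 5.8]
grip_width: 0.0182
gripper_force: 59.1
pos [ 0.5628 -0.0081  0.0343] yaw 138.43 F [-3.4  5.8  5.8] w 0.0182 t 12.5 shares [-0.0721  0.1564  0.0003] turn 0.4139
0.1310514771023453 ang 0.8111819570103945
445 [9.6622956e-01 2.5768274e-01 7.6190466e+02 9.3576485e+01]
```

```bash
python3 -c "
from h import *
print(robot.sign_off())"
```

```text
the job is handed in; nothing more can be done
None
```

The job is handed in: the roll was seated over the spindle on the hub and let go, and the gripper still holds the post at about 0.81 rad, past the click, against roughly 7 N; I kept clear of the bare core and jar, and the verdict wasn't shown.

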